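Pack the line spools into the order tray

ROBOT

A 7-joint arm with a two-finger parallel gripper is mounted at the origin on the work surface. World frame = base frame: x ahead of the robot, y to its left, z up, the work surface at z = 0. Lengths are in mm, angles in rad, forces in N, time in s.
With the tool pointing down it reaches from about 425 to 875 mm from the base axis. Payload 4.7 kg.
Tool frame: the origin (TCP) lies at the centre of the arm's flange, where the gripper is bolted on; the fingertips stand 173 mm ahead of it and the grasp point (between the pads) lies 155 mm ahead of it (arm.tcp_to_tips is the distance from the TCP to the fingertips, in mm); z points along the fingers, y is the line along which they close (so a half turn about z gives the same grasp; the last joint's range is limited). The gripper opens to 85 mm and grips with 20 to 120 N. Pads are 22 mm wide; open, the fingers measure 114 mm over their backs; the gripper's body (76 mm by 85 mm) begins 54 mm behind the grasp point. The pads swing forward as they close: fully open they stand 13 mm farther back than shut.
Start: joints at [1.185, 0.321, -0.07, 1.45, 0.023, 1.371, -0.057], TCP at [252.986, -598.753, 404.749] pointing down, gripper open.
Joint ranges: [-2.86, 2.86], [-0.3, 2.09], [-1.38, 1.24], [0.06, 2.45], [-1.56, 4.7], [0.09, 2.05], [-2.69, 2.69]. Speed limits (rad/s): [2.57, 2.57, 3.14, 3.14, 3.14, 3.14, 3.14].

INTERFACE

Orientations are given as a rotation vector (axis times angle).
In Python, from bench import arm, capture, job_done, recognise, regions_of, spot_point gives the robot as it stands.
- The arm moves only by the tool play_rows, never from a script. Its argument "series" is a list of rows, each a list of 6 numbers: the shift along the tool's x, y, z in cm, then the turn, a rotation vector about the tool's x, y, z in rad. In form: [[x, y, z, ax, ay, az], ...]. A call has exactly 10 rows; each row shifts and turns the commanded pose from where the row before left it, along the tool's axes as they then stand; what a row does not reach is not made up. A row lasts 1/12 s, in which the tool goes at most 41.7 mm and 7.16 degrees, less where a joint would pass 70% of its speed; a pose out of reach is approached as far as the arm can. A call is refused whole if a number of a shift passes 4.17 or a number of a turn 0.125, either way. A call with a gripper value outside its range is refused whole. "hand" is the finger opening in cm, from 0 to 8.54, set as the call begins (left out, the last holds). The fingers move at their own pace and stop on an object; "squeeze" is the grip in N (left out, the last holds). Time passes only in rows, so rows that do not move let the fingers close, or fill a call up. It gives the time, the measured TCP pose, the force, the opening and the grip force at its end, in the units of the state.
- arm.observe(): the state, without advancing time (a new reading comes with each control period).
- capture(name): name is "scene" or "top"; returns a dict with "pixels" (384x512x3 uint8, red, green, blue), "intrinsics" (3x3 intrinsics, pixels), "rvec" (rotation vector, rad) and "tvec" (3), from world to camera coordinates, as OpenCV has them. Camera axes: x right, y down, z forward; pixel columns grow to the right and rows downward; lengths in mm; the calibration is good to about 2 mm. A picture is of the moment at which its call begins. There is no depth.
- job_done(): hands the job in; it is judged then, once.
Trained networks look in the newest picture that a camera, given by its name, has taken for a name from the list of things; names that differ only in an ending like _2 or _b are one class to them, and where a whole thing is asked for, a point or a joint stands for the part that bears it (a point fixed in the world has none). Each returns a list of dicts, best first, with "score" (0 to 1); they miss things now and then, are a little off and sometimes report something else, mostly with a low value. They report only what shows in the picture. A call takes as long as a camera call.
- recognise(label, camera): "position" ([x, y, z] in mm, in world coordinates, good to about 4 mm: the middle of the surface that is visible of it).
- regions_of(label, camera): "mask" (384x512 bool, what is visible of it).
- spot_point(label, camera): "position" ([x, y, z] in mm, in world coordinates, good to about 4 mm: a listed point, or the origin of a listed thing).
The state is a dict: "clock": time; "joint_pos": joint angles; "joint_vel": joint speeds; "effort": joint torques, N m; "ee_pos": TCP position; "tcp_rot": TCP orientation; "wrist_force": force on the tool from outside, world axes, zero at the start; "ft_torque": the same for the moment, N m; "width": finger opening in mm; "gripper_force": force on a finger pad.
Only numpy, scipy, OpenCV 4.12 (cv2) and the standard library are available. Lean on these libraries where they do the work, as an engineer would, in place of code of your own. Each camera call takes 0.05 s, during which the arm holds its last target. There are 200 camera calls.

TASK

Gather the four full spools of fishing line from the table into the shallow tray, each standing upright on the floor of the square pocket made for its size: the largest spool in the largest pocket, and so on down to the smallest in the smallest. Leave the two look-alikes, the bait jar and the roll of tape, standing where they are.

Things in the scene. Friction and masses are not known exactly. Their poses are not given: they have to be found in the camera images.
- spool_a: smallest of four full spools of fishing line, standing upright and loose: white flanged plastic spool wound with grey line, 28 mm diameter over the flanges, 40 mm high, with a paper disc and a small dark centre hole (11 mm) on top. Rigid, may be gripped anywhere round it. Origin: centre of its underside, z up.
- spool_b: second smallest of four full spools of fishing line, standing upright and loose: white flanged plastic spool wound with grey line, 40 mm diameter over the flanges, 40 mm high, with a paper disc and a small dark centre hole (11 mm) on top. Rigid, may be gripped anywhere round it. Origin: centre of its underside, z up.
- spool_c: second largest of four full spools of fishing line, standing upright and loose: white flanged plastic spool wound with grey line, 52 mm diameter over the flanges, 40 mm high, with a paper disc and a small dark centre hole (11 mm) on top. Rigid, may be gripped anywhere round it. Origin: centre of its underside, z up.
- spool_d: largest of four full spools of fishing line, standing upright and loose: white flanged plastic spool wound with grey line, 64 mm diameter over the flanges, 40 mm high, with a paper disc and a small dark centre hole (11 mm) on top. Rigid, may be gripped anywhere round it. Origin: centre of its underside, z up.
- pocket_a: smallest of four square pockets, 46 x 46 mm, 10 mm deep, white floor, for the 28 mm spool; in the middle of a fixed blue block 92 x 92 x 12 mm. The blocks lie two by two, 94 mm apart, in a grey tray (200 mm square, rim 18 mm above the table). Origin: centre of the block's underside, 5 mm above the table, 2 mm below the pocket's floor; x, y along its sides, z up.
- pocket_b: second smallest of four square pockets, 58 x 58 mm, 10 mm deep, white floor, for the 40 mm spool; in the middle of a fixed blue block 92 x 92 x 12 mm. The blocks lie two by two, 94 mm apart, in a grey tray (200 mm square, rim 18 mm above the table). Origin: centre of the block's underside, 5 mm above the table, 2 mm below the pocket's floor; x, y along its sides, z up.
- pocket_c: second largest of four square pockets, 70 x 70 mm, 10 mm deep, white floor, for the 52 mm spool; in the middle of a fixed blue block 92 x 92 x 12 mm. The blocks lie two by two, 94 mm apart, in a grey tray (200 mm square, rim 18 mm above the table). Origin: centre of the block's underside, 5 mm above the table, 2 mm below the pocket's floor; x, y along its sides, z up.
- pocket_d: largest of four square pockets, 82 x 82 mm, 10 mm deep, white floor, for the 64 mm spool; in the middle of a fixed blue block 92 x 92 x 12 mm. The blocks lie two by two, 94 mm apart, in a grey tray (200 mm square, rim 18 mm above the table). Origin: centre of the block's underside, 5 mm above the table, 2 mm below the pocket's floor; x, y along its sides, z up.
- jar: look-alike, not to be moved: closed round bait jar, grey body with a smooth white lid without a hole, 52 mm diameter, 40 mm high, loose. Origin: centre of its underside.
- tape: look-alike, not to be moved: roll of white tape, a plain ring without flanges, 64 mm outside, wide open bore of 42 mm, 36 mm high, loose. Origin: centre of its underside.

How it is judged (in metres and radians):
At the end, for the whole second after the job is handed in: Each spool stands in the pocket of its own size, its axis within 15 mm of the pocket's centre, its foot within 4 mm of the pocket's floor, tilted less than 0.1 rad, at rest and released; the jar and the tape are upright (within 0.2 rad) and within 30 mm of where they began (horizontal distance between spool_a and pocket_a below 0.015 m and z of spool_a in the frame of pocket_a below 0.006 m and angle between each of spool_a, spool_b, spool_c, spool_d's own z axis and vertical below 0.1 rad and linear speed of each of spool_a, spool_b, spool_c, spool_d below 0.02 m/s and contact force between each of spool_a, spool_b, spool_c, spool_d and the fingers below 0.1 N and horizontal distance between spool_b and pocket_b below 0.015 m and z of spool_b in the frame of pocket_b below 0.006 m and horizontal distance between spool_c and pocket_c below 0.015 m and z of spool_c in the frame of pocket_c below 0.006 m and horizontal distance between spool_d and pocket_d below 0.015 m and z of spool_d in the frame of pocket_d below 0.006 m and distance of each of jar, tape from where it was at the start of the episode below 0.03 m and angle between each of jar, tape's own z axis and vertical below 0.2 rad); the robot touches nothing.
It fails at once if the bait jar was moved more than 30 mm (distance of jar from where it was at the start of the episode above 0.03 m).
It fails at once if the roll of tape was moved more than 30 mm (distance of tape from where it was at the start of the episode above 0.03 m).
It also fails if it takes over 96 s, if anything falls off the work surface, if the arm or the gripper's body presses on something with over 40 N, if the wrist force passes 120 N, or if a joint passes its speed limit or range.

## Working session

There is one attempt and no reset: what is moved stays moved. The work goes in short steps, Python scripts to look and compute and a tool call to move; the robot and the scene stay as the last step left them, time stands still between calls to the robot, and variables do not carry over. Pictures are saved under pics/ and viewed, at most 14 in all, crops included, and the job is handed in when it is done.

Besides the shell and the picture viewer there is one more tool, called after "Call:" as name([rows], argument=value, ...), one row to a line, values as JSON. play_rows: Moves the arm, as the interface text tells. Its arguments: {"type":"object","properties":{"series":{"type":"array"},"hand":{"type":"number"},"squeeze":{"type":"number"}},"required":["series"]}

```bash
mkdir -p pics; ls
python3 - <<'E'
from bench import arm, capture, recognise, spot_point
import cv2
for c in ("top","scene"):
    p=capture(c); cv2.imwrite(f"pics/{c}0.png",cv2.cvtColor(p["pixels"],cv2.COLOR_RGB2BGR))
    print(c,p["intrinsics"].tolist(),p["rvec"],p["tvec"])
    for l in ("spool_a","pocket_a","jar","tape"):
        print(l,[([round(v) for v in d["position"]],round(d["score"],2)) for d in spot_point(l,c)])
s=arm.observe(); print(s)
E
```

```text
pics
top [[414.73854692563776, 0.0, 260.70921925748826], [0.0, 414.73854692563776, 190.62032467667376], [0.0, 0.0, 1.0]] [ 2.13539968 -2.14539062  0.18187985] [ -19.33954922  568.57118761 1129.67288397]
spool_a [([585, -128, 0], 0.98), ([591, -15, -2], 0.71), ([455, 12, 0], 0.67)]
pocket_a [([498, 232, 7], 0.8), ([522, 327, 4], 0.59), ([590, 215, 7], 0.55)]
jar [([449, -239, 2], 0.86)]
tape [([700, 8, 4], 0.51)]
scene [[475.480743711739, 0.0, 250.21584309424716], [0.0, 475.480743711739, 195.7087951539038], [0.0, 0.0, 1.0]] [ 2.12169765  0.89200872 -0.43103094] [-382.1581134  -244.73208315 1540.30851713]
spool_a [([577, -129, -3], 0.83), ([463, 13, -2], 0.77), ([586, -14, -4], 0.67), ([699, -136, -2], 0.49)]
pocket_a [([609, 307, 4], 0.96), ([519, 326, 7], 0.87), ([498, 236, 1], 0.63), ([592, 217, 8], 0.61)]
jar [([452, -239, 3], 0.92)]
tape [([698, 9, -3], 0.91)]
{'clock': 0.5, 'joint_pos': array([ 1.18510609,  0.32102261, -0.0701363 ,  1.45054139,  0.0225793 ,
        1.37079989, -0.05691338]), 'joint_vel': array([-0.00058706,  0.00082467,  0.00198273, -0.00043203,  0.00087519,
       -0.00033686,  0.00086653]), 'effort': array([ 4.42340342e-04, -4.92892742e+01, -3.80478138e-01, -3.14266312e+01,
        1.32757149e-02,  2.32381084e-03, -2.98714653e-07]), 'ee_pos': array([ 253.00133833, -598.73619454,  404.71330009]), 'tcp_rot': array([ 3.07900629e+00,  6.23868391e-01, -1.68851783e-05]), 'wrist_force': array([-0.41830302, -0.5471193 ,  0.00645287]), 'ft_torque': array([ 0.01147039,  0.00129245, -0.01512546]), 'gripper_force': 0.0, 'width': 85.4383330325693}
```

View pics/top0.png

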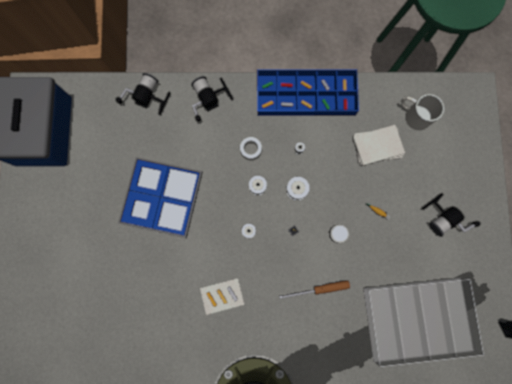

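View pics/scene0.png

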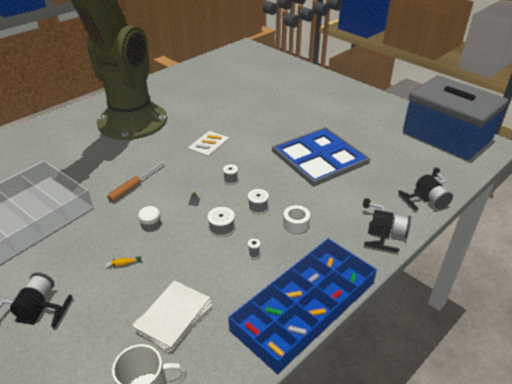

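The top view shows the spools: d at (298,187), c (258,184), b (249,231) and a (300,147). The tape is at (251,148) and the jar at (340,233). The tray pockets are d (180,185), b (150,178), a (141,210) and c (173,217). Next I'll refine these positions by back-projecting white blobs from the top view.

```bash
cat > h.py <<'E'
import numpy as np, cv2
from bench import arm, capture
from scipy.spatial.transform import Rotation as R
def back(p,uv,z):
    Rm=cv2.Rodrigues(np.array(p["rvec"]))[0]; t=np.array(p["tvec"]).ravel()
    d=Rm.T@np.linalg.inv(p["intrinsics"])@np.array([*uv,1.]); c=-Rm.T@t
    return c+d*(z-c[2])/d[2]
def proj(p,X):
    return cv2.projectPoints(np.array([X],float),np.array(p["rvec"]),np.array(p["tvec"]),p["intrinsics"],None)[0].ravel()
def blobs(p,thr=135):
    g=p["pixels"].min(2)
    n,l,s,c=cv2.connectedComponentsWithStats((g>thr).astype(np.uint8))
    return [(c[i],s[i]) for i in range(1,n) if 15<s[i][4]<1500]
def go(x,y,z,psi=None):
    """shift (cm) in tool axes, and turn, to world TCP target"""
    s=arm.observe(); Rt=R.from_rotvec(s["tcp_rot"]); X=Rt.as_matrix()
    d=X.T@(np.array([x,y,z])-s["ee_pos"])/10
    cur=np.arctan2(X[1,0],X[0,0])
    print("pos",s["ee_pos"].round(1),"psi",cur.round(3),"tilt",X[:,2].round(4),"clk",s["clock"],"shift cm",d.round(2),"tz turn",None if psi is None else round(cur-psi,3))
E
python3 - <<'E'
from h import *
p=capture("top")
for c,s in blobs(p):
    if 120<c[0]<360 and 130<c[1]<250: print(c.round(1),s[2:5],"z40",back(p,c,40)[:2].round(1),"z7",back(p,c,7)[:2].round(1))
p=capture("scene")
for c,s in blobs(p):
    if 130<c[0]<370 and 120<c[1]<270: print(c.round(1),s[2:5],"z40",back(p,c,40)[:2].round(1),"z7",back(p,c,7)[:2].round(1))
go(582,-128,300,-0.2); print(arm.tcp_to_tips)
E
```

```text
[250.4 146.8] [ 22  22 233] z40 [698.5   7.1] z7 [707.5   7.7]
[299.9 146.1] [11  9 65] z40 [ 700.1 -136.6] z7 [ 709.2 -140.1]
[148.8 178. ] [ 22  21 348] z40 [607.5 297.7] z7 [614.  306.5]
[180.  184.8] [ 32  31 727] z40 [587.4 208.2] z7 [593.3 214.5]
[257.3 183.8] [ 19  18 259] z40 [589.2 -12.5] z7 [595.1 -12.5]
[298.  187.2] [ 23  24 403] z40 [ 579.  -128.5] z7 [ 584.7 -131.8]
[140.5 209.1] [ 18  17 225] z40 [518.  317.7] z7 [522. 327.]
[172.1 216. ] [ 27  27 551] z40 [497.9 227.9] z7 [501.3 234.7]
[248.3 230.3] [ 15  15 165] z40 [456.9  13.5] z7 [459.1  14.2]
[339.6 233.3] [ 18  18 252] z40 [ 447.1 -242.9] z7 [ 449.  -249.4]
[322.3 141.1] [15  9 87] z40 [548.9 288.3] z7 [518.9 329.6]
[296.7 150.8] [ 28  16 261] z40 [529.7 199.7] z7 [498.8 237.1]
[343.  156.5] [ 23  14 178] z40 [637.6 268.8] z7 [611.5 309.2]
[316.8 167.1] [ 35  21 433] z40 [618.3 180.2] z7 [591.3 216.8]
pos [ 253.  -598.8  404.8] psi 0.4 tilt [ 0.e+00 -1.e-04 -1.e+00] clk 0.6 shift cm [ 48.63 -30.56  10.47] tz turn 0.6
173.4
```

Call:
play_rows([
  [0,0,0,0,0,0.124],
  [0,0,0,0,0,0.124],
  [0,0,0,0,0,0.124],
  [0,0,0,0,0,0.124],
  [0,0,0,0,0,0.124],
  [1.5,-3.7,0,0,0,0],
  [1.5,-3.7,0,0,0,0],
  [1.5,-3.7,0,0,0,0],
  [1.5,-3.7,0,0,0,0],
  [1.5,-3.7,0,0,0,0],
], hand=8.54, squeeze=40)

```text
clock: 1.43
ee_pos: [367.3, -432.9, 405.0]
tcp_rot: [3.122, -0.346, 0.001]
wrist_force: [0.5, 0.0, 0.1]
width: 85.6
gripper_force: 0.0
```

Call:
play_rows([
  [1.5,-3.7,0.5,0,0,0],
  [1.5,-3.7,0.5,0,0,0],
  [1.5,-3.7,0.5,0,0,0],
  [1.5,-3.7,0.5,0,0,0],
  [1.5,-3.7,0.5,0,0,0],
  [1.5,-3.7,0.5,0,0,0],
  [1.5,-3.7,0.5,0,0,0],
  [1.5,-3.7,0.5,0,0,0],
  [0,0,3,0,0,0],
  [0,0,3,0,0,0],
])

```text
clock: 2.27
ee_pos: [550.7, -168.3, 305.9]
tcp_rot: [-3.123, 0.335, -0.008]
wrist_force: [0.2, -1.8, -0.7]
width: 85.2
gripper_force: 0.0
```

```bash
python3 -c "
from h import *
import time
capture('top')
go(579.5,-128.5,184,-.22); print(arm.observe()['joint_pos'].round(2))"
```

```text
pos [ 547.1 -169.8  298. ] psi -0.217 tilt [-0.0074  0.0028 -1.    ] clk 2.3167 shift cm [ 2.37 -4.71 11.39] tz turn 0.003
[ 0.55  0.26 -0.34  1.76  0.09  1.14 -1.61]
```

Call:
play_rows([
  [1.05,-2.45,2,0,0,0],
  [1.05,-2.45,2,0,0,0],
  [0,0,0.5,0,0,0],
  [0,0,0,0,0,0],
  [0,0,0,0,0,0],
  [0,0,0,0,0,0],
  [0,0,0,0,0,0],
  [0,0,0,0,0,0],
  [0,0,0,0,0,0],
  [0,0,0,0,0,0],
])

```text
clock: 3.15
ee_pos: [579.5, -129.1, 260.2]
tcp_rot: [3.122, -0.346, 0.001]
wrist_force: [-0.2, -0.5, -0.2]
width: 85.3
gripper_force: 0.0
```

```bash
python3 -c "
from h import *
go(579.5,-128.5,184,-.22)
p=capture('scene'); cv2.imwrite('pics/s1.png',cv2.cvtColor(cv2.resize(p['pixels'][150:300,100:350],None,fx=3,fy=3),cv2.COLOR_RGB2BGR))"
```

```text
pos [ 579.5 -129.1  260.2] psi -0.221 tilt [ 6.e-04 -5.e-04 -1.e+00] clk 3.15 shift cm [-0.02 -0.07  7.62] tz turn -0.001
```

View pics/s1.png

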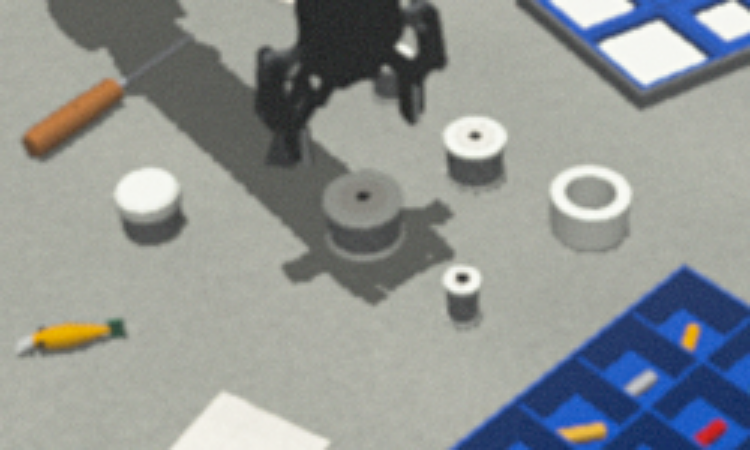

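The gripper hangs directly over spool d, with its shadow around the spool and both fingers clear of the neighbours. I'll go down and grip.

Call:
play_rows([
  [0,0,2,0,0,0],
  [0,0,2,0,0,0],
  [0,0,2,0,0,0],
  [0,0,1.2,0,0,0],
  [0,0,0.6,0,0,0],
  [0,0,0,0,0,0],
  [0,0,0,0,0,0],
  [0,0,0,0,0,0],
  [0,0,0,0,0,0],
  [0,0,0,0,0,0],
])

```text
clock: 4.03
ee_pos: [580.0, -128.8, 182.8]
tcp_rot: [3.122, -0.345, 0.003]
wrist_force: [-0.5, 0.2, 0.4]
width: 85.4
gripper_force: 0.0
```

Call:
play_rows([
  [0,0,0,0,0,0],
  [0,0,0,0,0,0],
  [0,0,0,0,0,0],
  [0,0,0,0,0,0],
  [0,0,0,0,0,0],
  [0,0,0,0,0,0],
  [0,0,0,0,0,0],
  [0,0,0,0,0,0],
  [0,0,0,0,0,0],
  [0,0,0,0,0,0],
], hand=4, squeeze=40)

```text
clock: 4.87
ee_pos: [579.9, -128.8, 182.4]
tcp_rot: [3.122, -0.345, 0.002]
wrist_force: [-0.1, -0.2, 5.2]
width: 62.6
gripper_force: 44.2
```

Call:
play_rows([
  [0,0,-1,0,0,0],
  [0,0,-2,0,0,0],
  [0,0,-2,0,0,0],
  [0,0,-2,0,0,0],
  [0,0,-1,0,0,0],
  [0,0,0,0,0,0],
  [0,-1,0,0,0,0],
  [-0.3,-2,0,0,0,0],
  [-0.6,-3,0,0,0,0],
  [-0.6,-3,0,0,0,0],
])

```text
clock: 5.7
ee_pos: [583.7, -36.9, 259.7]
tcp_rot: [-3.122, 0.349, 0.005]
wrist_force: [0.1, 0.3, -0.3]
width: 62.9
gripper_force: 44.1
```

Call:
play_rows([
  [-0.6,-3,0,0,0,0],
  [-0.6,-3,0,0,0,0],
  [-0.6,-3,0,0,0,0],
  [-0.6,-3,0,0,0,0],
  [-0.6,-3,0,0,0,0],
  [-0.6,-3,0,0,0,0],
  [-0.6,-3,0,0,0,0],
  [-0.6,-2,0,0,0,0],
  [0,-1.9,0,0,0,0],
  [0,0,0,0,0,0],
])

```text
clock: 6.53
ee_pos: [590.1, 222.0, 259.9]
tcp_rot: [-3.121, 0.333, 0.005]
wrist_force: [-0.4, 1.3, 0.0]
width: 62.7
gripper_force: 44.2
```

Call:
play_rows([
  [0,0,0,0,0,0],
  [0,0,0,0,0,0],
  [0,0,0,0,0,0],
  [0,0,0,0,0,0],
  [0,0,0,0,0,0],
  [0,0,0,0,0,0],
  [0,0,0,0,0,0],
  [0,0,0,0,0,0],
  [0,0,0,0,0,0],
  [0,0,0,0,0,0],
])

```text
clock: 7.37
ee_pos: [592.1, 215.8, 261.7]
tcp_rot: [3.123, -0.345, 0.0]
wrist_force: [-0.5, -0.9, -0.7]
width: 62.6
gripper_force: 44.2
```

```bash
python3 -c "
from h import *
go(592.5,215.5,190,-.22)
p=capture('scene'); cv2.imwrite('pics/s2.png',cv2.cvtColor(cv2.resize(p['pixels'][80:230,180:430],None,fx=3,fy=3),cv2.COLOR_RGB2BGR))"
```

```text
pos [592.1 215.8 261.7] psi -0.22 tilt [ 1.e-04 -1.e-04 -1.e+00] clk 7.3667 shift cm [0.05 0.02 7.17] tz turn -0.0
```

View pics/s2.png

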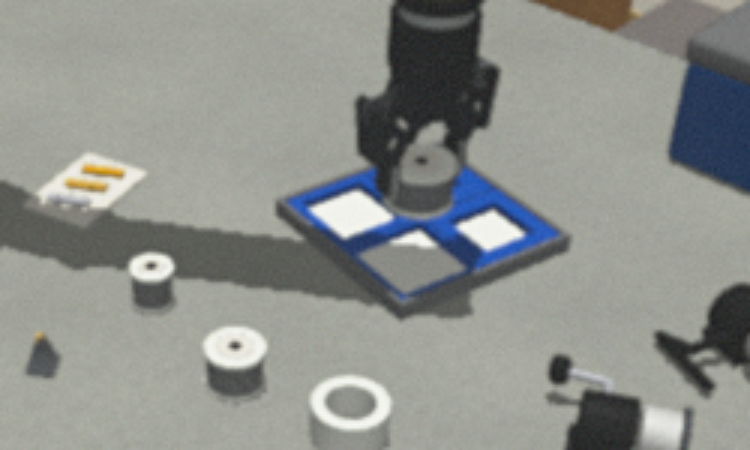

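Spool d is held upright above the large pocket. Lowering and releasing it.

Call:
play_rows([
  [0,0,1.5,0,0,0],
  [0,0,2,0,0,0],
  [0,0,1.5,0,0,0],
  [0,0,1,0,0,0],
  [0,0,0.6,0,0,0],
  [0,0,0.4,0,0,0],
  [0,0,0.2,0,0,0],
  [0,0,0,0,0,0],
  [0,0,0,0,0,0],
  [0,0,0,0,0,0],
])

```text
clock: 8.25
ee_pos: [592.4, 216.0, 190.5]
tcp_rot: [-3.122, 0.345, -0.002]
wrist_force: [-0.2, -0.0, -1.4]
width: 63.0
gripper_force: 44.3
```

Call:
play_rows([
  [0,0,0,0,0,0],
  [0,0,0,0,0,0],
  [0,0,0,0,0,0],
  [0,0,0,0,0,0],
  [0,0,0,0,0,0],
  [0,0,0,0,0,0],
  [0,0,0,0,0,0],
  [0,0,-0.5,0,0,0],
  [0,0,-1.5,0,0,0],
  [0,0,-2,0,0,0],
], hand=8.2)

```text
clock: 9.08
ee_pos: [591.3, 215.5, 228.6]
tcp_rot: [3.121, -0.345, -0.005]
wrist_force: [0.9, -0.2, -0.3]
width: 82.0
gripper_force: 0.0
```

Call:
play_rows([
  [0,0,-2,0,0,0],
  [0,0.4,-1,0,0,0],
  [0.6,3,0,0,0,0],
  [0.6,3,0,0,0,0],
  [0.6,3,0,0,0,0],
  [0.6,3,0,0,0,0],
  [0.6,3,0,0,0,0],
  [0.6,3,0,0,0,0],
  [0.6,3,0,0,0,0],
  [0.53,1.04,0,0,0,0],
])

```text
clock: 9.92
ee_pos: [588.5, -19.6, 259.4]
tcp_rot: [3.118, -0.355, -0.001]
wrist_force: [-0.4, -1.2, -0.1]
width: 82.0
gripper_force: 0.0
```

Call:
play_rows([
  [0,0,0,0,0,0],
  [0,0,0,0,0,0],
  [0,0,0,0,0,0],
  [0,0,0,0,0,0],
  [0,0,0,0,0,0],
  [0,0,0,0,0,0],
  [0,0,0,0,0,0],
  [0,0,0,0,0,0],
  [0,0,0,0,0,0],
  [0,0,0,0,0,0],
], hand=7.6)

```text
clock: 10.75
ee_pos: [589.2, -13.4, 259.7]
tcp_rot: [3.122, -0.345, 0.0]
wrist_force: [-0.5, 0.6, -0.5]
width: 76.3
gripper_force: 0.0
```

```bash
python3 -c "
from h import *
go(589.5,-13.5,182.5,-.22)
p=capture('scene'); cv2.imwrite('pics/s3.png',cv2.cvtColor(cv2.resize(p['pixels'][80:280,180:430],None,fx=3,fy=3),cv2.COLOR_RGB2BGR))"
```

```text
pos [589.2 -13.4 259.7] psi -0.22 tilt [ 0.e+00 -1.e-04 -1.e+00] clk 10.75 shift cm [0.03 0.   7.72] tz turn -0.0
```

View pics/s3.png

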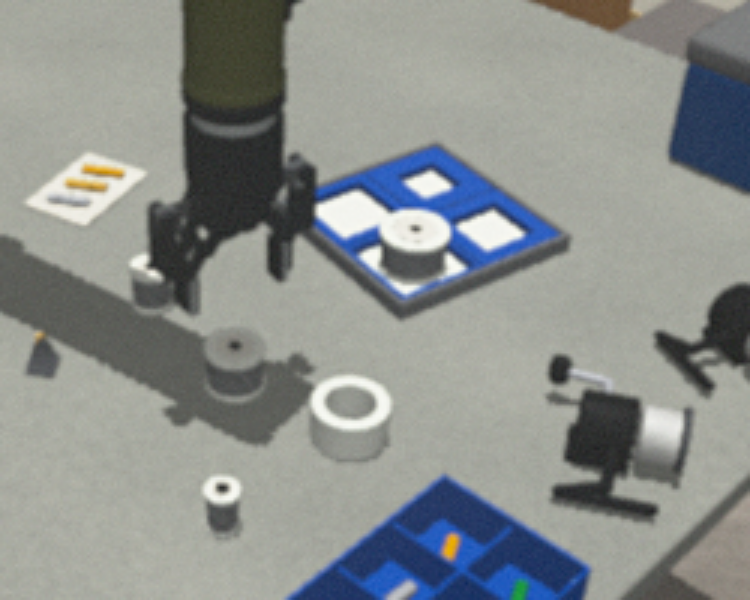

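Spool d stands in its pocket and the gripper is centred over spool c.

Call:
play_rows([
  [0,0,2,0,0,0],
  [0,0,2,0,0,0],
  [0,0,2,0,0,0],
  [0,0,1.2,0,0,0],
  [0,0,0.5,0,0,0],
  [0,0,0,0,0,0],
  [0,0,0,0,0,0],
  [0,0,0,0,0,0],
  [0,0,0,0,0,0],
  [0,0,0,0,0,0],
])

```text
clock: 11.63
ee_pos: [589.7, -13.5, 183.7]
tcp_rot: [3.122, -0.345, 0.003]
wrist_force: [-0.7, -0.3, -0.2]
width: 75.9
gripper_force: 0.0
```

Call:
play_rows([
  [0,0,0,0,0,0],
  [0,0,0,0,0,0],
  [0,0,0,0,0,0],
  [0,0,0,0,0,0],
  [0,0,0,0,0,0],
  [0,0,0,0,0,0],
  [0,0,0,0,0,0],
  [0,0,0,0,0,0],
  [0,0,0,0,0,0],
  [0,0,0,0,0,0],
], hand=3)

```text
clock: 12.47
ee_pos: [589.6, -13.4, 183.4]
tcp_rot: [3.122, -0.345, 0.002]
wrist_force: [0.0, -0.0, 5.3]
width: 50.9
gripper_force: 41.9
```

Call:
play_rows([
  [0,0,-1,0,0,0],
  [0,0,-2,0,0,0],
  [0,0,-2,0,0,0],
  [0,0,-2,0,0,0],
  [0,0,-0.8,0,0,0],
  [0,0,0,0,0,0],
  [-0.5,-1,0,0,0,0],
  [-1.2,-2,0,0,0,0],
  [-1.8,-3,0,0,0,0],
  [-1.8,-3,0,0,0,0],
])

```text
clock: 13.3
ee_pos: [555.8, 86.6, 258.7]
tcp_rot: [3.122, -0.349, -0.005]
wrist_force: [0.0, 0.8, -1.4]
width: 50.8
gripper_force: 41.8
```

Call:
play_rows([
  [-1.8,-3,0,0,0,0],
  [-1.8,-3,0,0,0,0],
  [-1.8,-3,0,0,0,0],
  [-1.8,-2.5,0,0,0,0],
  [-1.2,-1.5,0,0,0,0],
  [-0.45,-0.4,0,0,0,0],
  [0,0,0,0,0,0],
  [0,0,0,0,0,0],
  [0,0,0,0,0,0],
  [0,0,0,0,0,0],
])

```text
clock: 14.13
ee_pos: [500.9, 234.2, 260.3]
tcp_rot: [3.121, -0.35, -0.0]
wrist_force: [0.4, -0.7, -2.2]
width: 50.6
gripper_force: 41.8
```

```bash
python3 -c "
from h import *
go(500,236,190,-.22)
p=capture('scene'); cv2.imwrite('pics/s4.png',cv2.cvtColor(cv2.resize(p['pixels'][80:280,180:430],None,fx=3,fy=3),cv2.COLOR_RGB2BGR))"
```

```text
pos [500.9 234.2 260.3] psi -0.223 tilt [-3.e-04 -1.e-03 -1.e+00] clk 14.1333 shift cm [-0.13 -0.16  7.02] tz turn -0.003
```

View pics/s4.png

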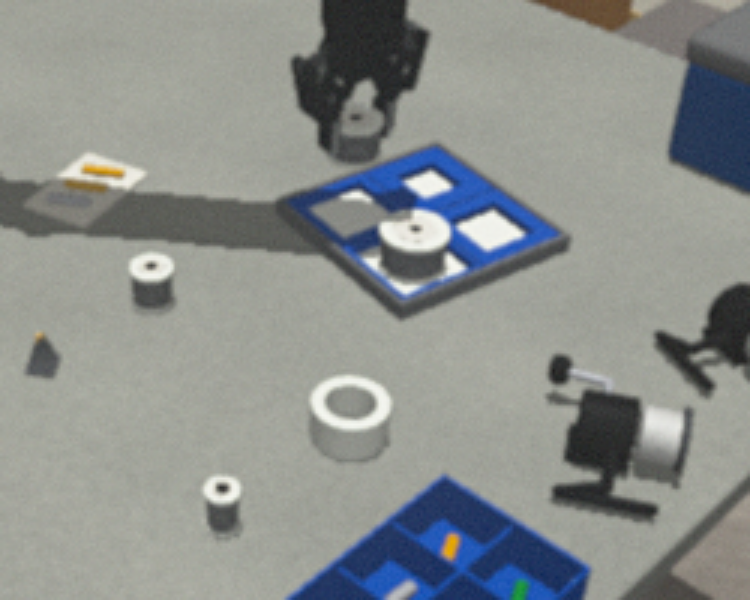

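Spool c hangs over its pocket. Lowering and releasing it, then moving on to spool b.

Call:
play_rows([
  [0,0,1.5,0,0,0],
  [0,0,2,0,0,0],
  [0,0,1.5,0,0,0],
  [0,0,1,0,0,0],
  [0,0,0.5,0,0,0],
  [0,0,0.3,0,0,0],
  [0,0,0.2,0,0,0],
  [0,0,0,0,0,0],
  [0,0,0,0,0,0],
  [0,0,0,0,0,0],
])

```text
clock: 15.02
ee_pos: [500.4, 236.2, 191.4]
tcp_rot: [-3.122, 0.345, -0.002]
wrist_force: [0.0, -0.5, -0.4]
width: 50.4
gripper_force: 41.8
```

Call:
play_rows([
  [0,0,0,0,0,0],
  [0,0,0,0,0,0],
  [0,0,0,0,0,0],
  [0,0,0,0,0,0],
  [0,0,0,0,0,0],
  [0,0,0,0,0,0],
  [0,0,0,0,0,0],
  [0,0,-0.5,0,0,0],
  [0,0,-1.5,0,0,0],
  [0,0,-2,0,0,0],
], hand=6.8)

```text
clock: 15.85
ee_pos: [499.3, 235.6, 229.9]
tcp_rot: [3.121, -0.345, -0.005]
wrist_force: [0.8, -0.6, -0.0]
width: 68.0
gripper_force: 0.0
```

Call:
play_rows([
  [0,0,-2,0,0,0],
  [0,0.7,-1,0,0,0],
  [0,3,0,0,0,0],
  [0.1,3,0,0,0,0],
  [0.1,3,0,0,0,0],
  [0.1,3,0,0,0,0],
  [0.1,3,0,0,0,0],
  [0.1,3,0,0,0,0],
  [0.1,2.5,0,0,0,0],
  [0,1.5,0,0,0,0],
])

```text
clock: 16.68
ee_pos: [455.3, 9.7, 260.6]
tcp_rot: [3.12, -0.351, -0.001]
wrist_force: [1.0, -0.5, 0.3]
width: 68.0
gripper_force: 0.0
```

Call:
play_rows([
  [0,0,0,0,0,0],
  [0,0,0,0,0,0],
  [0,0,0,0,0,0],
  [0,0,0,0,0,0],
  [0,0,0,0,0,0],
  [0,0,0,0,0,0],
  [0,0,0,0,0,0],
  [0,0,0,0,0,0],
  [0,0,0,0,0,0],
  [0,0,0,0,0,0],
])

```text
clock: 17.52
ee_pos: [456.4, 13.3, 260.7]
tcp_rot: [3.123, -0.345, -0.0]
wrist_force: [-0.6, -0.1, 0.1]
width: 68.0
gripper_force: 0.0
```

```bash
python3 -c "
from h import *
go(457,13,182.5,-.22)
p=capture('scene'); cv2.imwrite('pics/s5.png',cv2.cvtColor(cv2.resize(p['pixels'][80:280,180:430],None,fx=3,fy=3),cv2.COLOR_RGB2BGR))"
```

```text
pos [456.4  13.3 260.7] psi -0.22 tilt [-0.e+00 -1.e-04 -1.e+00] clk 17.5167 shift cm [0.07 0.01 7.82] tz turn -0.0
```

View pics/s5.png

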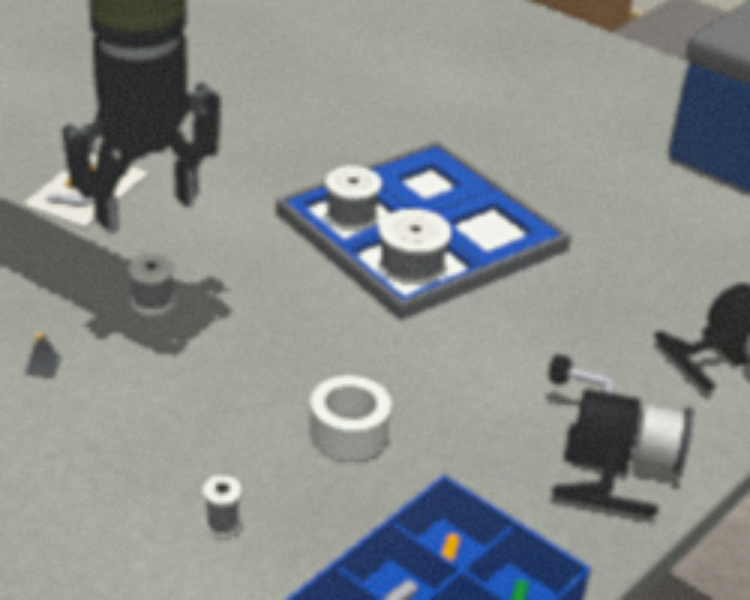

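Spool c is placed and the gripper is over spool b. Grasping b and carrying it to pocket b.

Call:
play_rows([
  [0,0,2,0,0,0],
  [0,0,2,0,0,0],
  [0,0,2,0,0,0],
  [0.05,0,1,0,0,0],
  [0,0,0.5,0,0,0],
  [0,0,0,0,0,0],
  [0,0,0,0,0,0],
  [0,0,0,0,0,0],
  [0,0,0,0,0,0],
  [0,0,0,0,0,0],
])

```text
clock: 18.4
ee_pos: [457.3, 13.1, 186.5]
tcp_rot: [3.122, -0.345, 0.003]
wrist_force: [-0.3, -0.0, -0.2]
width: 67.9
gripper_force: 0.0
```

Call:
play_rows([
  [0,0,0,0,0,0],
  [0,0,0,0,0,0],
  [0,0,0,0,0,0],
  [0,0,0,0,0,0],
  [0,0,0,0,0,0],
  [0,0,0,0,0,0],
  [0,0,0,0,0,0],
  [0,0,0,0,0,0],
  [0,0,0,0,0,0],
  [0,0,0,0,0,0],
], hand=2)

```text
clock: 19.23
ee_pos: [457.1, 13.1, 186.2]
tcp_rot: [3.122, -0.345, 0.001]
wrist_force: [-1.7, 0.2, 5.4]
width: 38.7
gripper_force: 40.2
```

Call:
play_rows([
  [0,0,-1,0,0,0],
  [0,0,-2,0,0,0],
  [0,0,-2,0,0,0],
  [0,0,-2,0,0,0],
  [0,0,-0.8,0,0,0],
  [0,0,0,0,0,0],
  [0.3,-1,0,0,0,0],
  [0.6,-2,0,0,0,0],
  [0.8,-3,0,0,0,0],
  [0.8,-3,0,0,0,0],
])

```text
clock: 20.07
ee_pos: [500.8, 96.3, 262.0]
tcp_rot: [3.122, -0.348, -0.004]
wrist_force: [0.4, -0.1, -0.2]
width: 39.2
gripper_force: 40.3
```

Call:
play_rows([
  [0.8,-3,0,0,0,0],
  [0.8,-3,0,0,0,0],
  [0.8,-3,0,0,0,0],
  [0.8,-3,0,0,0,0],
  [0.8,-3,0,0,0,0],
  [0.8,-3,0,0,0,0],
  [0.8,-2.5,0,0,0,0],
  [0.7,-1.7,0,0,0,0],
  [0,-1,0,0,0,0],
  [0,0,0,0,0,0],
])

```text
clock: 20.9
ee_pos: [611.9, 311.3, 261.3]
tcp_rot: [-3.122, 0.34, 0.006]
wrist_force: [-1.3, -0.7, -0.1]
width: 39.1
gripper_force: 40.4
```

Call:
play_rows([
  [0,0,0,0,0,0],
  [0,0,0,0,0,0],
  [0,0,0,0,0,0],
  [0,0,0,0,0,0],
  [0,0,0,0,0,0],
  [0,0,0,0,0,0],
  [0,0,0,0,0,0],
  [0,0,0,0,0,0],
  [0,0,0,0,0,0],
  [0,0,0,0,0,0],
])

```text
clock: 21.73
ee_pos: [613.0, 308.1, 263.7]
tcp_rot: [3.122, -0.345, 0.0]
wrist_force: [-0.1, 0.9, -0.3]
width: 38.6
gripper_force: 40.4
```

```bash
python3 -c "
from h import *
go(613,308,190,-.22)
p=capture('scene'); cv2.imwrite('pics/s6.png',cv2.cvtColor(cv2.resize(p['pixels'][80:280,180:430],None,fx=3,fy=3),cv2.COLOR_RGB2BGR))"
```

```text
pos [613.  308.1 263.7] psi -0.22 tilt [ 0.e+00 -1.e-04 -1.e+00] clk 21.7333 shift cm [0.   0.01 7.37] tz turn -0.0
```

View pics/s6.png

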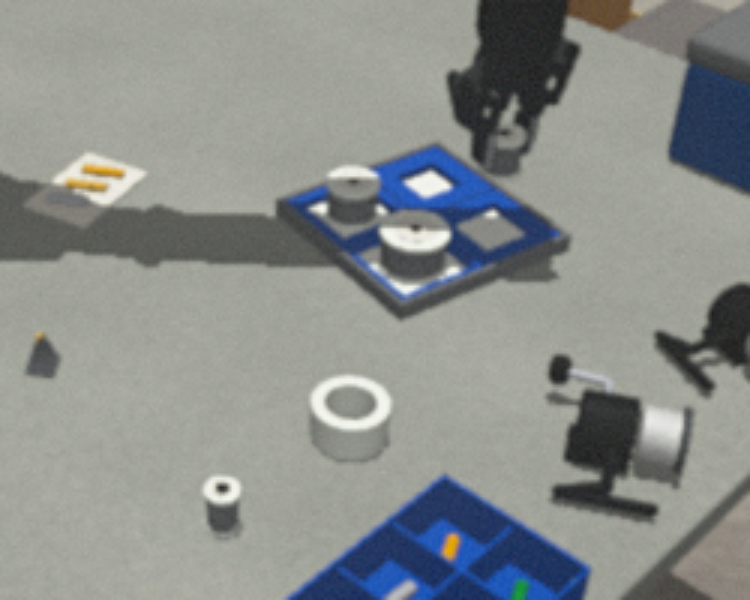

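Spool b is over its pocket. Lowering and releasing it, then moving on to spool a.

Call:
play_rows([
  [0,0,1.5,0,0,0],
  [0,0,2,0,0,0],
  [0,0,1.5,0,0,0],
  [0,0,1,0,0,0],
  [0,0,0.5,0,0,0],
  [0,0,0.3,0,0,0],
  [0,0,0.2,0,0,0],
  [0,0,0.1,0,0,0],
  [0,0,0,0,0,0],
  [0,0,0,0,0,0],
])

```text
clock: 22.62
ee_pos: [613.3, 308.3, 193.4]
tcp_rot: [-3.122, 0.345, -0.002]
wrist_force: [0.6, 0.6, -0.5]
width: 38.8
gripper_force: 40.4
```

Call:
play_rows([
  [0,0,0,0,0,0],
  [0,0,0,0,0,0],
  [0,0,0,0,0,0],
  [0,0,0,0,0,0],
  [0,0,0,0,0,0],
  [0,0,0,0,0,0],
  [0,0,0,0,0,0],
  [0,0,-0.5,0,0,0],
  [0,0,-1.5,0,0,0],
  [0,0,-2,0,0,0],
], hand=5.6)

```text
clock: 23.45
ee_pos: [612.5, 307.7, 232.3]
tcp_rot: [3.121, -0.345, -0.004]
wrist_force: [0.5, 0.4, 0.2]
width: 55.8
gripper_force: 0.0
```

Call:
play_rows([
  [0,0,-2,0,0,0],
  [0,0,-1.5,0,0,0],
  [0.6,1.5,0,0,0,0],
  [1.3,3,0,0,0,0],
  [1.5,3.5,0,0,0,0],
  [1.5,3.5,0,0,0,0],
  [1.5,3.5,0,0,0,0],
  [1.5,3.5,0,0,0,0],
  [1.5,3.5,0,0,0,0],
  [1.5,3.5,0,0,0,0],
])

```text
clock: 24.28
ee_pos: [663.3, 31.8, 267.2]
tcp_rot: [3.121, -0.347, -0.001]
wrist_force: [1.1, -0.1, -0.4]
width: 56.3
gripper_force: 0.0
```

Call:
play_rows([
  [1.5,3.5,0,0,0,0],
  [1.5,3.5,0,0,0,0],
  [1.5,3.5,0,0,0,0],
  [1.5,3,0,0,0,0],
  [1.2,2,0,0,0,0],
  [0,0.5,0,0,0,0],
  [0,0,0,0,0,0],
  [0,0,0,0,0,0],
  [0,0,0,0,0,0],
  [0,0,0,0,0,0],
])

```text
clock: 25.12
ee_pos: [698.9, -134.0, 267.8]
tcp_rot: [-3.122, 0.34, 0.0]
wrist_force: [0.1, -0.0, 0.1]
width: 56.1
gripper_force: 0.0
```

```bash
python3 -c "
from h import *
p=capture('scene'); cv2.imwrite('pics/s7.png',cv2.cvtColor(cv2.resize(p['pixels'][80:280,180:430],None,fx=3,fy=3),cv2.COLOR_RGB2BGR))
go(699.5,-136.5,187,-.22)"
```

```text
pos [ 699.  -134.2  267.9] psi -0.217 tilt [-0.e+00  7.e-04 -1.e+00] clk 25.1667 shift cm [0.1  0.22 8.09] tz turn 0.003
```

View pics/s7.png

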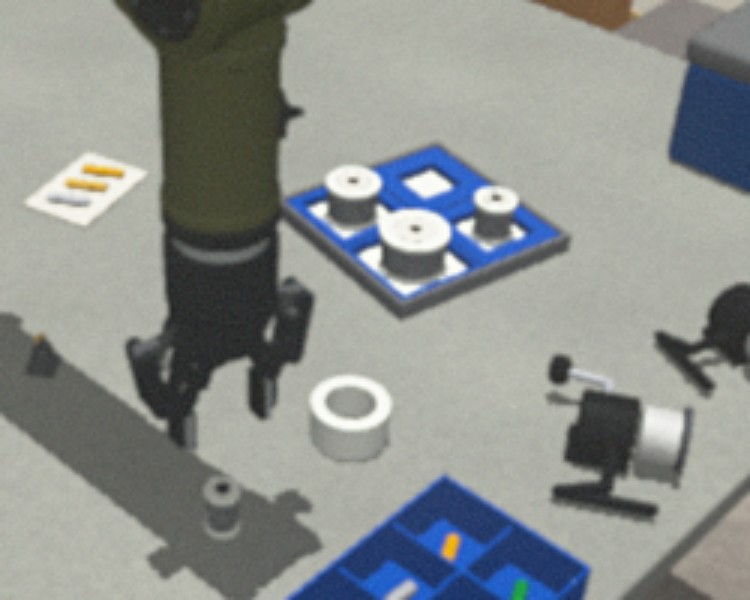

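Spool b is placed and the gripper is over spool a. Grasping a and carrying it to pocket a.

Call:
play_rows([
  [0,0,0,0,0,0],
  [0,0,2,0,0,0],
  [0,0,2,0,0,0],
  [0,0,2,0,0,0],
  [0,0,1.5,0,0,0],
  [0,0,0.5,0,0,0],
  [0,0,0,0,0,0],
  [0,0,0,0,0,0],
  [0,0,0,0,0,0],
  [0,0,0,0,0,0],
])

```text
clock: 26.0
ee_pos: [699.7, -136.5, 189.4]
tcp_rot: [3.122, -0.345, 0.004]
wrist_force: [0.3, -0.4, 0.1]
width: 56.1
gripper_force: 0.0
```

Call:
play_rows([
  [0,0,0,0,0,0],
  [0,0,0,0,0,0],
  [0,0,0,0,0,0],
  [0,0,0,0,0,0],
  [0,0,0,0,0,0],
  [0,0,0,0,0,0],
  [0,0,0,0,0,0],
  [0,0,0,0,0,0],
  [0,0,0,0,0,0],
  [0,0,0,0,0,0],
], hand=1)

```text
clock: 26.83
ee_pos: [699.4, -136.5, 188.6]
tcp_rot: [3.122, -0.345, 0.002]
wrist_force: [0.5, -0.2, 5.2]
width: 26.6
gripper_force: 39.5
```

Call:
play_rows([
  [0,0,-1,0,0,0],
  [0,0,-2,0,0,0],
  [0,0,-2,0,0,0],
  [0,0,-2,0,0,0],
  [0,0,-1,0,0,0],
  [-0.6,-1,0,0,0,0],
  [-1.4,-2,0,0,0,0],
  [-2,-3,0,0,0,0],
  [-2,-3,0,0,0,0],
  [-2,-3,0,0,0,0],
])

```text
clock: 27.67
ee_pos: [645.4, 0.1, 265.9]
tcp_rot: [-3.122, 0.346, 0.005]
wrist_force: [1.0, 0.3, 0.2]
width: 26.9
gripper_force: 39.4
```

Call:
play_rows([
  [-2,-3,0,0,0,0],
  [-2,-3,0,0,0,0],
  [-2,-3,0,0,0,0],
  [-2,-3,0,0,0,0],
  [-2,-3,0,0,0,0],
  [-2,-3,0,0,0,0],
  [-2,-3,0,0,0,0],
  [-2,-3,0,0,0,0],
  [-2,-3,0,0,0,0],
  [-1.5,-2,0,0,0,0],
])

```text
clock: 28.5
ee_pos: [516.7, 327.6, 266.4]
tcp_rot: [-3.123, 0.339, 0.005]
wrist_force: [0.1, 1.3, -0.5]
width: 27.2
gripper_force: 39.4
```

Call:
play_rows([
  [0,-0.5,0,0,0,0],
  [0,0,0,0,0,0],
  [0,0,0,0,0,0],
  [0,0,0,0,0,0],
  [0,0,0,0,0,0],
  [0,0,0,0,0,0],
  [0,0,0,0,0,0],
  [0,0,0,0,0,0],
  [0,0,0,0,0,0],
  [0,0,0,0,0,0],
])

```text
clock: 29.33
ee_pos: [521.4, 328.5, 267.7]
tcp_rot: [3.123, -0.346, 0.0]
wrist_force: [0.1, 0.6, 1.1]
width: 27.0
gripper_force: 39.4
```

```bash
python3 -c "
from h import *
go(520.5,328,190,-.22)
p=capture('scene'); cv2.imwrite('pics/s8.png',cv2.cvtColor(cv2.resize(p['pixels'][80:280,180:430],None,fx=3,fy=3),cv2.COLOR_RGB2BGR))"
```

```text
pos [521.4 328.5 267.7] psi -0.221 tilt [ 1.e-04 -0.e+00 -1.e+00] clk 29.3333 shift cm [-0.08  0.07  7.77] tz turn -0.001
```

View pics/s8.png

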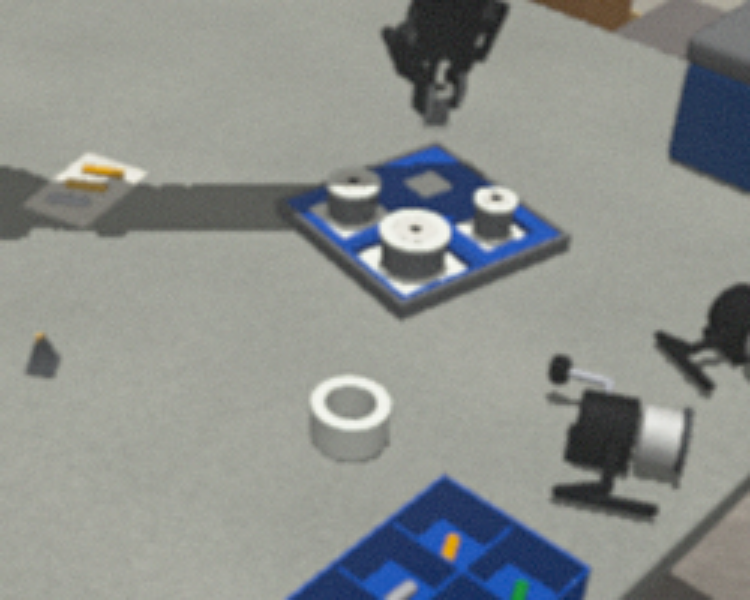

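Spool a is over its pocket. Lowering and releasing it, then raising clear.

Call:
play_rows([
  [-0.1,0,1.5,0,0,0],
  [0,0,2,0,0,0],
  [0,0,1.5,0,0,0],
  [0,0,1,0,0,0],
  [0,0,0.5,0,0,0],
  [0,0,0.3,0,0,0],
  [0,0,0.2,0,0,0],
  [0,0,0.1,0,0,0],
  [0,0,0,0,0,0],
  [0,0,0,0,0,0],
])

```text
clock: 30.22
ee_pos: [520.6, 329.0, 197.3]
tcp_rot: [-3.122, 0.345, -0.001]
wrist_force: [0.6, 0.4, -0.5]
width: 26.8
gripper_force: 39.4
```

Call:
play_rows([
  [0,0,0,0,0,0],
  [0,0,0,0,0,0],
  [0,0,0,0,0,0],
  [0,0,0,0,0,0],
  [0,0,0,0,0,0],
  [0,0,0,0,0,0],
  [0,0,0,0,0,0],
  [0,0,-0.5,0,0,0],
  [0,0,-1.5,0,0,0],
  [0,0,-2,0,0,0],
], hand=4.8)

```text
clock: 31.05
ee_pos: [519.7, 328.3, 235.8]
tcp_rot: [3.121, -0.345, -0.005]
wrist_force: [0.1, 0.3, 0.2]
width: 47.7
gripper_force: 0.0
```

Call:
play_rows([
  [0,0,-2,0,0,0],
  [0,0,-2,0,0,0],
  [1,3,-2,0,0,0],
  [1,3,-1,0,0,0],
  [1,3,0,0,0,0],
  [1,3,0,0,0,0],
  [1,3,0,0,0,0],
  [1,3,0,0,0,0],
  [1,3,0,0,0,0],
  [1,3,0,0,0,0],
])

```text
clock: 31.88
ee_pos: [545.9, 75.7, 307.3]
tcp_rot: [3.122, -0.345, 0.001]
wrist_force: [0.5, -0.3, 0.5]
width: 48.1
gripper_force: 0.0
```

Call:
play_rows([
  [1,3,0,0,0,0],
  [1,3,0,0,0,0],
  [0,1,0,0,0,0],
  [0,0,0,0,0,0],
  [0,0,0,0,0,0],
  [0,0,0,0,0,0],
  [0,0,0,0,0,0],
  [0,0,0,0,0,0],
  [0,0,0,0,0,0],
  [0,0,0,0,0,0],
])

```text
clock: 32.72
ee_pos: [550.2, 5.3, 306.7]
tcp_rot: [-3.123, 0.343, 0.0]
wrist_force: [0.3, 0.9, -1.5]
width: 47.8
gripper_force: 0.0
```

Run:
```python
from h import *
from bench import spot_point
p=capture('scene'); cv2.imwrite('pics/s9.png',cv2.cvtColor(cv2.resize(p['pixels'][100:220,250:410],None,fx=5,fy=5),cv2.COLOR_RGB2BGR))
q=capture('top'); cv2.imwrite('pics/t9.png',cv2.cvtColor(cv2.resize(q['pixels'][145:245,110:220],None,fx=6,fy=6),cv2.COLOR_RGB2BGR))
for c in ("top","scene"):
    for l in ("spool_a","jar","tape"):
        print(c,l,[([round(v) for v in d["position"]],round(d["score"],2)) for d in spot_point(l,c)])
print(arm.observe()["clock"])
```

```text
top spool_a [([505, 234, 6], 0.79), ([593, 220, 4], 0.79), ([521, 332, 8], 0.6), ([613, 308, 5], 0.45)]
top jar [([447, -240, 3], 0.71)]
top tape []
scene spool_a [([589, 215, 6], 0.86), ([497, 238, 4], 0.73), ([616, 306, 7], 0.6), ([522, 327, 4], 0.51)]
scene jar [([453, -238, 5], 0.82)]
scene tape []
33.1167
```

View pics/s9.png

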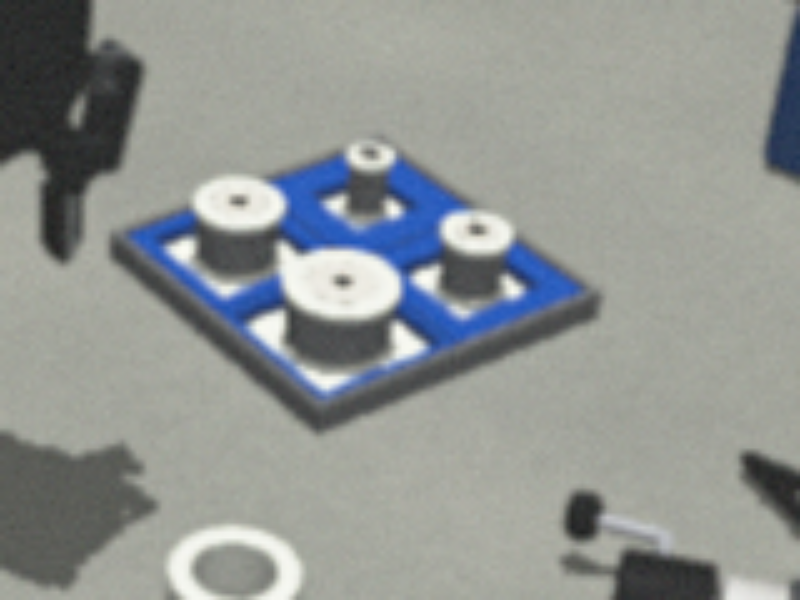

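View pics/t9.png

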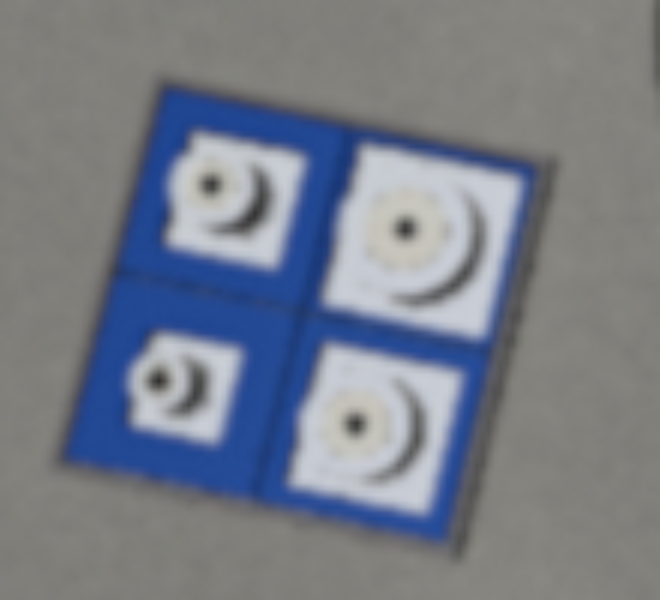

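Both views show all four spools standing centred in their own pockets, consistent with the network readings within a few mm. The jar reads where it was at the start, and the tape still stands where it was in the scene view.

```bash
python3 -c "
from bench import job_done
print(job_done())"
```

```text
the job is handed in; nothing more can be done
None
```

All four spools are standing in their matching pockets, the jar and tape were left where they stood, and the job was handed in at about 33 s on the robot's clock; the judge's verdict was not returned.

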